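# Pack the turntable changeover caddy

### The arm

A 7-joint arm with a two-finger parallel gripper is mounted at the origin on the work surface. World frame = base frame: x ahead of the robot, y to its left, z up, the work surface at z = 0. Lengths are in mm, angles in rad, forces in N, time in s.
With the tool pointing down it reaches from about 425 to 1025 mm from the base axis. Payload 3.6 kg.
Tool frame: the origin (TCP) lies on the centre line of the jaws, within the pads' length; the fingertips stand 25 mm ahead of it and the grasp point (between the pads) lies 6 mm ahead of it; z points along the fingers, y is the line along which they close (so a half turn about z gives the same grasp; the last joint's range is limited). The gripper opens to 85 mm and grips with 20 to 120 N. Pads are 22 mm wide; open, the fingers measure 114 mm over their backs; the gripper's body (76 mm by 85 mm) begins 54 mm behind the grasp point. The pads swing forward as they close: fully open they stand 13 mm farther back than shut.
Start: joints at [-1.429, 0.591, 0.048, 1.609, -0.033, 0.943, -0.034], TCP at [169.37, 704.942, 256.302] pointing down, gripper open.
Joint ranges: [-2.69, 2.69], [-0.47, 2.24], [-1.27, 1.36], [0.19, 2.51], [-1.53, 4.68], [0.08, 2.07], [-3.09, 3.09]. Speed limits (rad/s): [2.57, 2.57, 3.14, 3.14, 3.14, 3.14, 3.14].

### API

Orientations are given as a unit quaternion [w, x, y, z].
In Python, from cell import monitor, optics, ticket gives the robot as it stands.
- The arm moves only by the shell command python3 -m inch 'ROWS'. ROWS is JSON, a list of rows, each an object of numbers: "fingers": the opening, from 0 (shut) to 1 (fully open); "x", "y", "z": the shift along the tool's x, y, z in mm; "rx", "ry", "rz": the turn, a rotation vector about the tool's x, y, z in degrees. In form: [{"fingers": .., "x": .., "y": .., "z": .., "rx": .., "ry": .., "rz": ..}, ...]. A call has 1 to 12 rows; each row shifts and turns the commanded pose from where the row before left it, along the tool's axes as they then stand; what a row does not reach is not made up. A row lasts 1/10 s, in which the tool goes at most 50 mm and 8.59 degrees, less where a joint would pass 70% of its speed; a pose out of reach is approached as far as the arm can. A call is refused whole if a number of a shift passes 50 or a number of a turn 8.59, either way. A call with a gripper value outside its range is refused whole. The fingers move at their own pace and stop on an object; the grip force is fixed at half the most. Time passes only in rows, so rows that do not move let the fingers close. It gives the time, the measured TCP pose, the force, the opening and the grip force at its end, in the units of the state.
- monitor.observe(): the state, without advancing time (a new reading comes with each control period).
- optics.snapshot(name): name is "scene" or "top"; returns (picture, depth): 480x640x3 uint8, red, green, blue; 480x640 float32, mm along the optical axis (not along the pixel's ray), 0 where there is no reading.
- optics.calibration(name): a dict with "fov_y" (degrees; the focal length in pixels is half the picture's height over the tangent of half this angle, whatever the lens; pixels are square), "cx", "cy" (the principal point, pixels), "k1" (the pictures are not rectified: a ray, as slopes to the right and down, at radius r is drawn at 1 + k1 r^2 times it, then the intrinsics apply), "R" (3x3) and "t" (3): a world point X has camera coordinates R X + t. Camera axes: x right, y down, z forward; pixel columns grow to the right and rows downward; lengths in mm; the calibration is good to about 2 mm. A picture is of the moment at which its call begins. calibration takes no time and is no camera call.
- ticket.finish_job(): hands the job in; it is judged then, once.
The state is a dict: "time": time; "joints": joint angles; "joint_vel": joint speeds; "effort": joint torques, N m; "tcp_pos": TCP position; "ee_rot": TCP orientation; "force": force on the tool from outside, world axes, zero at the start; "ft_torque": the same for the moment, N m; "grip_width": finger opening in mm; "grasp_force": force on a finger pad.
Only numpy, scipy, OpenCV 4.12 (cv2) and the standard library are available. Lean on these libraries where they do the work, as an engineer would, in place of code of your own. Each camera call takes 0.05 s, during which the arm holds its last target. There are 200 camera calls.

### The job

Pack the grey three-pocket caddy for the next bias test: set the hub flange whose bolt holes match the studs on the turntable flat on the blue pad, stand the brass jack on the yellow pad, and set the oak bowl rest that still has its rubber feet, right way up, on the white pad. Set them down rather than dropping them, and leave the flange that does not fit, the steel jack and the footless rest where they are.

Things in the scene. Friction and masses are not known exactly. Their poses are not given: they have to be found in the camera images.
- pad_blue: Blue pad on the floor of the caddy pocket for the matching flange: fixed, 100 x 100 x 3 mm, centred in the pocket. Origin: centre of its underside, 5 mm above the cart top; x, y along the pocket's sides, z up. Colours swap pockets. The fixed grey caddy, 112 x 328 mm, is a row of three pockets 108 mm apart along its y.
- pad_yellow: Yellow pad on the floor of the caddy pocket for the brass jack: fixed, 100 x 100 x 3 mm, centred in the pocket. Origin: centre of its underside, 5 mm above the cart top; x, y along the pocket's sides, z up. Colours swap pockets. Pockets are 104 x 104 mm inside; walls 4 mm thick, tops 22 mm above the cart top.
- pad_white: White pad on the floor of the caddy pocket for the rubber-footed oak rest: fixed, 100 x 100 x 3 mm, centred in the pocket. Origin: centre of its underside, 5 mm above the cart top; x, y along the pocket's sides, z up. Colours swap pockets. Its upper face (all pads) is 8 mm above the cart top.
- stud_plate: Dark round plate, 80 mm in diameter, on the turntable, with three brass studs 10 mm thick, 20 mm long, evenly spaced on a circle of 27 mm radius. Only to be looked at. Origin: centre of its underside, on the turntable's axis. The aluminium platter it turns with is 220 mm in diameter, its top 66 mm above the cart top; stud tips at 94 mm.
- flange_a: Square aluminium flange: plate 76 x 76 x 10 mm with a round boss in the middle, 34 mm in diameter, from 10 to 40 mm height (grip here). Origin: centre of its underside, x, y along the plate's sides. 0.28 kg. Three 12 mm holes evenly spaced on a 27 mm radius: matches the studs. Fits its pocket only with its sides within 15 degrees of the pocket's.
- flange_b: Square aluminium flange: plate 76 x 76 x 10 mm with a round boss in the middle, 34 mm in diameter, from 10 to 40 mm height (grip here). Origin: centre of its underside, x, y along the plate's sides. 0.28 kg. Four 12 mm holes in a square on the same circle: does not match the studs; leave it.
- jack_brass: Machinist's jack, 60 mm tall, upright: foot 48 mm in diameter, 10 mm high; taper; body 30 mm in diameter from 15 to 42 mm height (grip here); thin neck; 22 mm head. Origin: centre of its underside, z up. About 0.35 kg. Yellow brass.
- jack_steel: Machinist's jack, 60 mm tall, upright: foot 48 mm in diameter, 10 mm high; taper; body 30 mm in diameter from 15 to 42 mm height (grip here); thin neck; 22 mm head. Origin: centre of its underside, z up. About 0.35 kg. Dark grey steel look-alike; leave it.
- rest_footed: Oak bowl rest on four black rubber feet, 86 x 44 x 42 mm. Block 68 x 44 mm (x, y), 22 mm high, with a ridge 14 mm wide and 14 mm high across each x end. Block's underside 6 mm up; grip across its 44 mm (y) at the middle. Feet: discs 14 mm in diameter, 14 mm high, at x +-36, y +-15 mm, showing 9 mm beyond the x ends. Origin: centre underneath at foot level, z up. 0.12 kg.
- rest_bare: Look-alike oak rest without feet, 68 x 44 x 36 mm, lying flat. Block 68 x 44 mm (x, y), 22 mm high, with a ridge 14 mm wide and 14 mm high across each x end. Origin: centre of its underside, z up. Leave it.
Things that resemble listed ones, but are neither listed nor needed, are in the scene too. What is shaped like the rest_bare but red is not meant.

How it is judged (in metres and radians):
At the end, for the whole second after the job is handed in: Upright, released, at rest in their pockets, underside within 6 mm of the pad: three-hole flange on blue (centre within 22 mm), brass jack on yellow (42 mm), footed rest on white (36 mm), tilt under 0.12 rad. The three look-alikes upright and within 20 mm of where they began (horizontal distance between flange_a and pad_blue below 0.022 m and z of flange_a in the frame of pad_blue between -0.002 and 0.009 m and angle between each of flange_a, jack_brass, rest_footed, flange_b, jack_steel, rest_bare's own z axis and vertical below 0.12 rad and linear speed of each of flange_a, jack_brass, rest_footed below 0.02 m/s and horizontal distance between jack_brass and pad_yellow below 0.042 m and z of jack_brass in the frame of pad_yellow between -0.002 and 0.009 m and horizontal distance between rest_footed and pad_white below 0.036 m and z of rest_footed in the frame of pad_white between -0.002 and 0.009 m and distance of each of flange_b, jack_steel, rest_bare from where it was at the start of the episode below 0.02 m); the robot touches nothing.
It fails at once if a thing dropped into its pocket from well above instead of set down (over 0.7 m/s in the last 30 mm) ((horizontal distance between flange_a and pad_blue below 0.06 m and z of flange_a in the frame of pad_blue below 0.03 m and linear speed of flange_a above 0.7 m/s) or (horizontal distance between jack_brass and pad_yellow below 0.06 m and z of jack_brass in the frame of pad_yellow below 0.03 m and linear speed of jack_brass above 0.7 m/s) or (horizontal distance between rest_footed and pad_white below 0.06 m and z of rest_footed in the frame of pad_white below 0.03 m and linear speed of rest_footed above 0.7 m/s)).
It fails at once if a look-alike moved more than 25 mm from where it lay (distance of any of flange_b, jack_steel, rest_bare from where it was at the start of the episode above 0.025 m).
It also fails if it takes over 83 s, if anything falls off the work surface, if the arm or the gripper's body presses on something with over 40 N, if the wrist force passes 120 N, or if a joint passes its speed limit or range.

## Working session

There is one attempt and no reset: what is moved stays moved. The work goes in short steps, Python scripts to look and compute and a shell command to move; the robot and the scene stay as the last step left them, time stands still between calls to the robot, and variables do not carry over. Pictures are saved under pics/ and viewed, at most 14 in all, crops included, and the job is handed in when it is done.

```bash
ls; mkdir -p pics; python3 - <<'E'
from cell import monitor, optics
import cv2,numpy as np
print(monitor.observe())
for n in("scene","top"):
    p,d=optics.snapshot(n); cv2.imwrite(f"pics/{n}0.png",p[:,:,::-1]); np.save(f"{n}_d.npy",d)
    print(n,optics.calibration(n))
E
```

```text
pics
{'time': 0.0, 'joints': array([-1.4285115 ,  0.59214422,  0.04828088,  1.60984266, -0.03330066,
        0.94268657, -0.03370175]), 'joint_vel': array([-0.00032305,  0.00147256,  0.00029105, -0.00031306,  0.00067865,
        0.00116977,  0.000865  ]), 'effort': array([-1.32719620e-04, -5.48706722e+01,  1.54652417e+00, -1.98128897e+01,
        9.36662575e-03,  9.07277456e-03, -3.88400672e-07]), 'tcp_pos': array([169.16196038, 704.18841216, 255.11467207]), 'ee_rot': array([-7.48162157e-05,  1.17572963e-01,  9.93063595e-01, -1.13574104e-03]), 'force': array([0.1552736 , 0.65924238, 0.30155608]), 'ft_torque': array([ 0.03013115,  0.00324077, -0.02975982]), 'grasp_force': 0.0, 'grip_width': 85.35473977483686}
scene {'fov_y': 45.85523973870248, 'cx': 311.6236435599996, 'cy': 242.67425171194762, 'k1': -0.17150607511175164, 'R': array([[ 0.5601464 ,  0.82838601, -0.00355322],
       [ 0.60014426, -0.40876077, -0.687562  ],
       [-0.57101916,  0.38300294, -0.72611698]]), 't': array([-317.4573466 , -202.75413964, 1485.35642632])}
top {'fov_y': 55.37857777056783, 'cx': 322.52308398189115, 'cy': 246.94840055560306, 'k1': 0.018827857803782176, 'R': array([[ 2.79994139e-04, -9.99942790e-01,  1.06928644e-02],
       [-9.84248855e-01, -2.16594191e-03, -1.76775280e-01],
       [ 1.76788326e-01, -1.04749435e-02, -9.84193153e-01]]), 't': array([  56.22890083,  502.06857955, 1210.94233791])}
```

View pics/scene0.png

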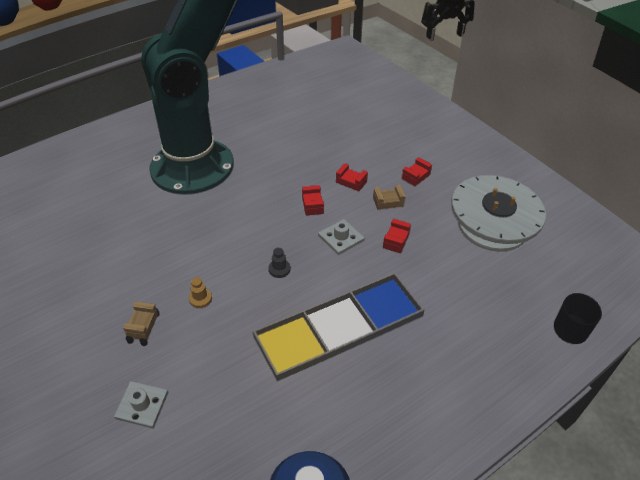

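View pics/top0.png

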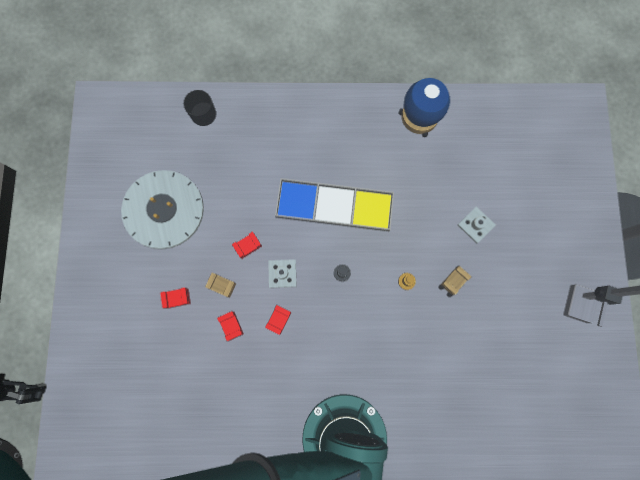

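The scene camera shows the caddy with yellow (290,345), white (340,322) and blue (387,302) pads. In the top view the targets are the flange at (478,225), the brass jack (407,281) and the footed rest (455,280). The look-alikes are on the left. I'll measure positions and check the holes.

```bash
cat > h.py <<'E'
import numpy as np,cv2
from cell import optics
def cal(n):
    c=optics.calibration(n); f=240/np.tan(np.radians(c["fov_y"]/2))
    K=np.array([[f,0,c["cx"]],[0,f,c["cy"]],[0,0,1]]); return c,K,np.array([c["k1"],0,0,0,0.])
def rays(n,uv):
    c,K,D=cal(n); s=cv2.undistortPoints(np.asarray(uv,float).reshape(-1,1,2),K,D)[:,0]
    return c,np.c_[s,np.ones(len(s))]
def plane(n,uv,z):
    c,r=rays(n,uv); R,t=c["R"],c["t"]; o=-R.T@t; d=r@R
    return o+d*((z-o[2])/d[:,2])[:,None]
def cloud(n,d):
    v,u=np.mgrid[:480,:640]; c,r=rays(n,np.c_[u.ravel(),v.ravel()])
    return ((r*d.reshape(-1,1)-c["t"])@c["R"]).reshape(480,640,3)
E
python3 - <<'E'
from h import *
P=cloud("top",np.load("top_d.npy")); im=cv2.imread("pics/top0.png")
print("table z",np.median(P[330:350,350:400,2]),np.median(P[260:280,520:550,2]))
def roi(x0,y0,x1,y1,zlo):
    m=np.zeros((480,640),np.uint8); m[y0:y1,x0:x1]=(P[y0:y1,x0:x1,2]>zlo)*(P[y0:y1,x0:x1,2]<90); return m
hsv=cv2.cvtColor(im,cv2.COLOR_BGR2HSV)
for nm,b,zl,zt in(("flA",(455,200,500,250),3,10),("flAboss",(455,200,500,250),25,40),("flBboss",(265,255,300,292),25,40),("jack",(392,265,425,298),3,10),("jackhead",(392,265,425,298),50,60),("rest",(435,260,478,302),3,30),("resttop",(435,260,478,302),20,30)):
    m=roi(*b,zl); uv=np.argwhere(m)[:,::-1]
    X=plane("top",uv,zt); r=cv2.minAreaRect(X[:,:2].astype(np.float32)); print(nm,len(uv),"zmax",P[m>0][:,2].max().round(1),"mean",X.mean(0).round(1),"rect",np.round(r[0],1),np.round(r[1],1),round(r[2],1))
for nm,lo,hi in(("blue",(100,120,80),(125,255,255)),("yellow",(22,120,80),(35,255,255)),("white",(0,0,200),(180,40,255))):
    m=cv2.inRange(hsv,lo,hi); m[:170]=0;m[240:]=0;m[:,:265]=0;m[:,400:]=0
    n,l,s,_=cv2.connectedComponentsWithStats(m); k=1+s[1:,4].argmax(); uv=np.argwhere(l==k)[:,::-1]
    r=cv2.minAreaRect(plane("top",uv,8)[:,:2].astype(np.float32)); print(nm,s[k,4],np.round(r[0],1),np.round(r[1],1),round(r[2],1))
s=cv2.imread("pics/scene0.png")
a=cv2.resize(im[200:300,390:510],(480,400),interpolation=cv2.INTER_CUBIC); c=cv2.resize(s[290:430,100:220],(340,400),interpolation=cv2.INTER_CUBIC)
cv2.imwrite("pics/crop1.png",np.hstack([a,c[:,:320]]))
E
```

```text
table z 0.5857942883160743 0.3128024410832808
flA 982 zmax 48.9 mean [ 574.8 -382.8   10. ] rect [ 575.4 -384.4] [126.2 148.5] 87.1
flAboss 130 zmax 48.9 mean [ 574.1 -379.    40. ] rect [ 574.4 -379.1] [31. 37.] 44.0
flBboss 125 zmax 46.0 mean [434.3 169.2  40. ] rect [434.3 169.1] [33.3 31.5] 27.1
jack 408 zmax 65.7 mean [ 411.9 -179.3   10. ] rect [ 412.6 -181.5] [89.4 91.2] 0.1
jackhead 57 zmax 65.7 mean [ 413.9 -177.3   60. ] rect [ 413.8 -177.5] [18.8 21.6] 0.1
rest 737 zmax 48.3 mean [ 412.  -305.4   30. ] rect [ 411.1 -310.3] [116.7 113.4] 88.2
resttop 463 zmax 48.3 mean [ 413.3 -308.4   30. ] rect [ 413.4 -308.8] [47.7 75.7] 47.4
blue 1154 [646.8 129.9] [99.9 98.5] 82.9
yellow 1158 [620.3 -84.6] [99.9 98.5] 83.2
white 1162 [632.3  22.8] [100.1  99. ] 83.0
```

View pics/crop1.png

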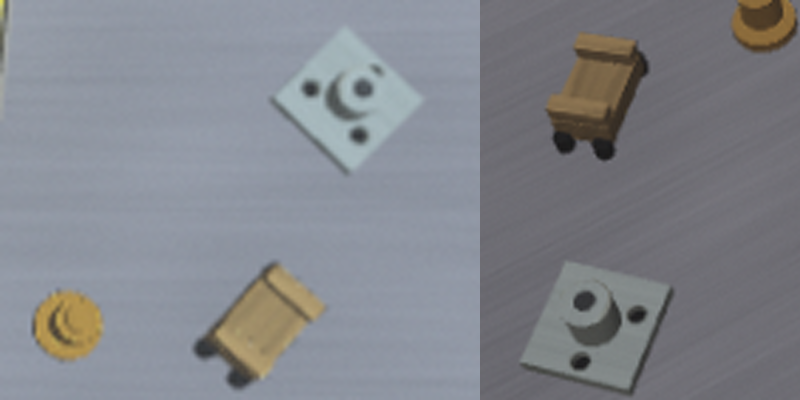

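The crop shows a three-hole flange at left (345,100), upright brass jack at (68,325), and the rest with ridges up and feet down (205,345). Next, orientations from colour masks.

```bash
cat >> h.py <<'E'
from scipy.spatial.transform import Rotation as Ro
def go(x,y,z,yaw):
    """yaw: world angle (deg) of tool y. Prints tool-frame shift & turn from measured pose"""
    from cell import monitor
    s=monitor.observe(); q=s["ee_rot"]; R=Ro.from_quat([q[1],q[2],q[3],q[0]])
    a=np.radians(yaw); best=None
    for k in(0,np.pi):
        b=a+k; T=np.array([[np.sin(b),np.cos(b),0],[-np.cos(b),np.sin(b),0],[0,0,-1]])
        rv=(R.inv()*Ro.from_matrix(T)).as_rotvec(degrees=True)
        if best is None or np.linalg.norm(rv)<np.linalg.norm(best): best=rv
    d=np.array([x,y,z])-s["tcp_pos"]; ty=R.as_matrix()[:,1]
    print("t",s["time"],"tcp",s["tcp_pos"].round(1),"yaw",np.degrees(np.arctan2(ty[1],ty[0])).round(1),"grip",round(s["grip_width"],1),round(s["grasp_force"],1),"F",s["force"].round(1),"j",s["joints"].round(2))
    print("shift first, tool",R.inv().apply(d).round(1)," then turn",best.round(2))
E
python3 - <<'E'
from h import *
im=cv2.imread("pics/top0.png"); h=cv2.cvtColor(im,cv2.COLOR_BGR2HSV)
def rep(nm,m,b,z):
    k=np.zeros_like(m); x0,y0,x1,y1=b; k[y0:y1,x0:x1]=m[y0:y1,x0:x1]
    c=max(cv2.findContours(k,cv2.RETR_EXTERNAL,cv2.CHAIN_APPROX_NONE)[0],key=cv2.contourArea)
    r=cv2.minAreaRect(plane("top",c[:,0],z)[:,:2].astype(np.float32))
    X=cv2.boxPoints(r); print(nm,cv2.contourArea(c),np.round(r[0],1),np.round(r[1],1),round(r[2],1))
print("table hsv",h[240,520],"fl",h[218,470],"rest",h[282,455],"jack",h[288,407])
rep("flange",((h[...,1]<40)&(h[...,2]>150)).astype(np.uint8),(452,200,502,250),10)
rep("rest",((h[...,0]<25)&(h[...,1]>90)).astype(np.uint8),(435,260,478,302),30)
rep("jackfoot",((h[...,0]<28)&(h[...,1]>120)).astype(np.uint8),(392,265,425,298),10)
go(600,300,255,40)
E
```

```text
table hsv [109  29 166] fl [ 96  29 187] rest [ 20  88 156] jack [ 20 140 178]
flange 2401.0 [ 574.8 -383.1] [140.8 150.6] 87.2
rest 20.5 [ 394.1 -292.9] [39.4 11.7] 55.5
jackfoot 177.0 [ 412.3 -177.7] [40.8 42.2] 44.2Traceback (most recent call last):
  File "<stdin>", line 12, in <module>
  File "h.py", line 23, in go
    rv=(R.inv()*Ro.from_matrix(T)).as_rotvec(degrees=True)
                ~~~~~~~~~~~~~~^^^
  File "scipy/spatial/transform/_rotation.pyx", line 1143, in scipy.spatial.transform._rotation.Rotation.from_matrix
ValueError: Non-positive determinant (left-handed or null coordinate frame) in rotation matrix 0: [[ 0.64278761  0.76604444  0.        ]
 [-0.76604444  0.64278761  0.        ]
 [ 0.          0.         -1.        ]].
```

```bash
sed -i 's/\[\[np.sin(b),np.cos(b),0\],\[-np.cos(b)/[[-np.sin(b),np.cos(b),0],[np.cos(b)/' h.py
python3 - <<'E'
from h import *
im=cv2.imread("pics/top0.png"); h=cv2.cvtColor(im,cv2.COLOR_BGR2HSV)
def rep(nm,m,b,z):
    k=np.zeros(m.shape,np.uint8); x0,y0,x1,y1=b; k[y0:y1,x0:x1]=m[y0:y1,x0:x1]
    c=max(cv2.findContours(k,cv2.RETR_EXTERNAL,cv2.CHAIN_APPROX_NONE)[0],key=cv2.contourArea)
    r=cv2.minAreaRect(plane("top",c[:,0],z)[:,:2].astype(np.float32))
    print(nm,cv2.contourArea(c),np.round(r[0],1),np.round(r[1],1),round(r[2],1))
rep("flange",(h[...,2]>174)&(h[...,0]<105),(452,200,502,250),10)
rep("rest",(h[...,0]<30)&(h[...,1]>50),(435,260,478,302),32)
go(600,300,255,40)
E
```

```text
flange 634.0 [ 575.5 -383.6] [75.4 74.7] 44.2
rest 390.5 [ 412.9 -309. ] [45.7 72.4] 47.2
t 0.1 tcp [169.2 704.2 255.2] yaw 76.5 grip 85.4 0.0 F [ 0.3  0.  -0.3] j [-1.43  0.59  0.05  1.61 -0.03  0.94 -0.03]
shift first, tool [-513.3 -292.5    0.9]  then turn [-0.12  0.05 36.5 ]
```

```bash
python3 -m inch '[{"x":-43,"y":-24},{"x":-43,"y":-24},{"x":-43,"y":-24},{"x":-43,"y":-24},{"x":-43,"y":-24},{"x":-43,"y":-24},{"x":-43,"y":-24},{"x":-43,"y":-24},{"x":-43,"y":-24},{"x":-43,"y":-24},{"x":-43,"y":-24},{"x":-40,"y":-24}]'
python3 -m inch '[{"rz":8},{"rz":8},{"rz":8},{"rz":8},{"rz":8},{"rz":8},{"rz":8},{"rz":8},{"rz":8},{"rz":8},{"rz":8},{"rz":8}]'
python3 -c "
from h import *
go(575,-382,140,-33)"
```

```text
t 0.1 tcp [169.2 704.2 255.2] yaw 76.5 grip 85.4 0.0 F [ 0.3  0.  -0.3] j [-1.43  0.59  0.05  1.61 -0.03  0.94 -0.03]
shift first, tool [-648.2 -961.2  117.4]  then turn [-1.10e-01 -7.00e-02 -7.05e+01]$[0]: bad value
$[0]: bad value
```

```bash
python3 -m inch '[{"fingers":1,"x":-43,"y":-24,"z":0,"rx":0,"ry":0,"rz":0},{"fingers":1,"x":-43,"y":-24,"z":0,"rx":0,"ry":0,"rz":0},{"fingers":1,"x":-43,"y":-24,"z":0,"rx":0,"ry":0,"rz":0},{"fingers":1,"x":-43,"y":-24,"z":0,"rx":0,"ry":0,"rz":0},{"fingers":1,"x":-43,"y":-24,"z":0,"rx":0,"ry":0,"rz":0},{"fingers":1,"x":-43,"y":-24,"z":0,"rx":0,"ry":0,"rz":0},{"fingers":1,"x":-43,"y":-24,"z":0,"rx":0,"ry":0,"rz":0},{"fingers":1,"x":-43,"y":-24,"z":0,"rx":0,"ry":0,"rz":0},{"fingers":1,"x":-43,"y":-24,"z":0,"rx":0,"ry":0,"rz":0},{"fingers":1,"x":-43,"y":-24,"z":0,"rx":0,"ry":0,"rz":0},{"fingers":1,"x":-43,"y":-24,"z":0,"rx":0,"ry":0,"rz":0},{"fingers":1,"x":-40,"y":-24,"z":0,"rx":0,"ry":0,"rz":0}]' && python3 -m inch '[{"fingers":1,"x":0,"y":0,"z":0,"rx":0,"ry":0,"rz":8.5},{"fingers":1,"x":0,"y":0,"z":0,"rx":0,"ry":0,"rz":8.5},{"fingers":1,"x":0,"y":0,"z":0,"rx":0,"ry":0,"rz":8.5},{"fingers":1,"x":0,"y":0,"z":0,"rx":0,"ry":0,"rz":8.5},{"fingers":1,"x":0,"y":0,"z":0,"rx":0,"ry":0,"rz":8.5},{"fingers":1,"x":0,"y":0,"z":0,"rx":0,"ry":0,"rz":8.5},{"fingers":1,"x":0,"y":0,"z":0,"rx":0,"ry":0,"rz":8.5},{"fingers":1,"x":0,"y":0,"z":0,"rx":0,"ry":0,"rz":8.5},{"fingers":1,"x":0,"y":0,"z":0,"rx":0,"ry":0,"rz":8.5},{"fingers":1,"x":0,"y":0,"z":0,"rx":0,"ry":0,"rz":8.5},{"fingers":1,"x":0,"y":0,"z":0,"rx":0,"ry":0,"rz":8.5},{"fingers":1,"x":0,"y":0,"z":0,"rx":0,"ry":0,"rz":8.5}]'
python3 -c "
from h import *
go(575,-382,140,-33)"
```

```text
time: 1.3
tcp_pos: [602.2, 303.1, 255.9]
ee_rot: [-0.0, 0.118, 0.993, -0.0]
force: [0.0, 1.3, -0.6]
grip_width: 85.3
grasp_force: 0.0
time: 2.5
tcp_pos: [600.4, 305.1, 255.8]
ee_rot: [-0.0, 0.847, 0.531, -0.001]
force: [-0.3, -0.5, -0.7]
grip_width: 85.6
grasp_force: 0.0
t 2.5 tcp [600.4 305.1 255.8] yaw -25.8 grip 85.6 0.0 F [-0.3 -0.5 -0.7] j [-0.91  0.59  0.57  1.75 -0.38  0.92 -0.63]
shift first, tool [-629.4  276.7  116.1]  then turn [-0.04  0.05  7.15]
```

```bash
python3 -m inch '[{"fingers":1,"x":-45,"y":20,"z":0,"rx":0,"ry":0,"rz":1},{"fingers":1,"x":-45,"y":20,"z":0,"rx":0,"ry":0,"rz":0},{"fingers":1,"x":-45,"y":20,"z":0,"rx":0,"ry":0,"rz":0},{"fingers":1,"x":-45,"y":20,"z":0,"rx":0,"ry":0,"rz":0},{"fingers":1,"x":-45,"y":20,"z":0,"rx":0,"ry":0,"rz":0},{"fingers":1,"x":-45,"y":20,"z":0,"rx":0,"ry":0,"rz":0},{"fingers":1,"x":-45,"y":20,"z":0,"rx":0,"ry":0,"rz":0},{"fingers":1,"x":-45,"y":20,"z":0,"rx":0,"ry":0,"rz":0},{"fingers":1,"x":-45,"y":20,"z":0,"rx":0,"ry":0,"rz":0},{"fingers":1,"x":-45,"y":20,"z":0,"rx":0,"ry":0,"rz":0},{"fingers":1,"x":-45,"y":20,"z":0,"rx":0,"ry":0,"rz":0},{"fingers":1,"x":-45,"y":20,"z":0,"rx":0,"ry":0,"rz":0}]' && python3 -m inch '[{"fingers":1,"x":-43,"y":20,"z":0,"rx":0,"ry":0,"rz":0},{"fingers":1,"x":-43,"y":20,"z":0,"rx":0,"ry":0,"rz":0},{"fingers":1,"x":0,"y":0,"z":0,"rx":0,"ry":0,"rz":0},{"fingers":1,"x":0,"y":0,"z":40,"rx":0,"ry":0,"rz":0},{"fingers":1,"x":0,"y":0,"z":40,"rx":0,"ry":0,"rz":0},{"fingers":1,"x":0,"y":0,"z":35,"rx":0,"ry":0,"rz":0},{"fingers":1,"x":0,"y":0,"z":0,"rx":0,"ry":0,"rz":0},{"fingers":1,"x":0,"y":0,"z":0,"rx":0,"ry":0,"rz":0}]'
python3 -c "
from h import *
go(575,-382,37,-33)"
```

```text
time: 3.7
tcp_pos: [575.0, -286.9, 255.9]
ee_rot: [-0.0, 0.85, 0.526, -0.0]
force: [1.0, 0.6, 0.0]
grip_width: 85.5
grasp_force: 0.0
time: 4.5
tcp_pos: [572.8, -379.7, 141.1]
ee_rot: [-0.001, 0.85, 0.526, -0.0]
force: [0.5, 0.1, 0.4]
grip_width: 85.5
grasp_force: 0.0
t 4.5 tcp [ 572.8 -379.7  141.1] yaw -26.5 grip 85.5 0.0 F [0.5 0.1 0.4] j [ 0.21  0.73  0.48  1.79 -0.47  0.74  0.48]
shift first, tool [ -1.1   3.1 104.1]  then turn [-0.08  0.    6.51]
```

```bash
python3 -m inch '[{"fingers":1,"x":-1,"y":3,"z":30,"rx":0,"ry":0,"rz":0},{"fingers":1,"x":0,"y":0,"z":30,"rx":0,"ry":0,"rz":0},{"fingers":1,"x":0,"y":0,"z":25,"rx":0,"ry":0,"rz":0},{"fingers":1,"x":0,"y":0,"z":12,"rx":0,"ry":0,"rz":0},{"fingers":1,"x":0,"y":0,"z":7,"rx":0,"ry":0,"rz":0},{"fingers":0.3,"x":0,"y":0,"z":0,"rx":0,"ry":0,"rz":0},{"fingers":0,"x":0,"y":0,"z":0,"rx":0,"ry":0,"rz":0},{"fingers":0,"x":0,"y":0,"z":0,"rx":0,"ry":0,"rz":0},{"fingers":0,"x":0,"y":0,"z":0,"rx":0,"ry":0,"rz":0},{"fingers":0,"x":0,"y":0,"z":0,"rx":0,"ry":0,"rz":0},{"fingers":0,"x":0,"y":0,"z":0,"rx":0,"ry":0,"rz":0},{"fingers":0,"x":0,"y":0,"z":0,"rx":0,"ry":0,"rz":0}]'
python3 -c "
from h import *
go(575,-382,37,-33)"
```

```text
time: 5.7
tcp_pos: [575.8, -382.9, 38.9]
ee_rot: [0.001, 0.85, 0.526, 0.001]
force: [-0.4, 0.1, 5.3]
grip_width: 32.2
grasp_force: 59.4
t 5.7 tcp [ 575.8 -382.9   38.9] yaw -26.5 grip 32.2 59.4 F [-0.4  0.1  5.3] j [ 0.27  0.86  0.39  1.81 -0.55  0.58  0.54]
shift first, tool [ 0.5 -1.1  1.9]  then turn [ 0.1  -0.01  6.48]
```

```bash
python3 -m inch '[{"fingers":0,"x":0,"y":0,"z":-15,"rx":0,"ry":0,"rz":0},{"fingers":0,"x":0,"y":0,"z":-30,"rx":0,"ry":0,"rz":0},{"fingers":0,"x":0,"y":0,"z":-40,"rx":0,"ry":0,"rz":0},{"fingers":0,"x":0,"y":0,"z":-25,"rx":0,"ry":0,"rz":0},{"fingers":0,"x":0,"y":0,"z":0,"rx":0,"ry":0,"rz":-6.5},{"fingers":0,"x":0,"y":0,"z":0,"rx":0,"ry":0,"rz":-6.5},{"fingers":0,"x":0,"y":0,"z":0,"rx":0,"ry":0,"rz":-6.5},{"fingers":0,"x":0,"y":0,"z":0,"rx":0,"ry":0,"rz":-6.5},{"fingers":0,"x":0,"y":0,"z":0,"rx":0,"ry":0,"rz":-6.5},{"fingers":0,"x":0,"y":0,"z":0,"rx":0,"ry":0,"rz":-6.5},{"fingers":0,"x":0,"y":0,"z":0,"rx":0,"ry":0,"rz":0}]'
python3 -c "
from h import *
go(646.8,129.9,140,12.4)"
```

```text
time: 6.8
tcp_pos: [574.4, -382.2, 147.6]
ee_rot: [-0.0, 0.626, 0.78, 0.0]
force: [0.4, 0.0, -3.4]
grip_width: 31.9
grasp_force: 60.4
t 6.8 tcp [ 574.4 -382.2  147.6] yaw 12.5 grip 31.9 60.4 F [ 0.4  0.  -3.4] j [ 0.33  0.69  0.3   1.77 -0.29  0.72  1.  ]
shift first, tool [484.5 181.2   7.9]  then turn [-0.02 -0.04  0.06]
```

Held. Moving over blue in 12 rows (40.4, 15.1).

```bash
python3 -m inch '[{"fingers":0,"x":20,"y":7.5,"z":0,"rx":0,"ry":0,"rz":0},{"fingers":0,"x":42,"y":15.7,"z":0,"rx":0,"ry":0,"rz":0},{"fingers":0,"x":42,"y":15.7,"z":0,"rx":0,"ry":0,"rz":0},{"fingers":0,"x":44,"y":16.5,"z":0,"rx":0,"ry":0,"rz":0},{"fingers":0,"x":44,"y":16.5,"z":0,"rx":0,"ry":0,"rz":0},{"fingers":0,"x":44,"y":16.5,"z":0,"rx":0,"ry":0,"rz":0},{"fingers":0,"x":44,"y":16.5,"z":0,"rx":0,"ry":0,"rz":0},{"fingers":0,"x":44,"y":16.5,"z":0,"rx":0,"ry":0,"rz":0},{"fingers":0,"x":44,"y":16.5,"z":0,"rx":0,"ry":0,"rz":0},{"fingers":0,"x":44,"y":16.5,"z":0,"rx":0,"ry":0,"rz":0},{"fingers":0,"x":42,"y":15.7,"z":0,"rx":0,"ry":0,"rz":0},{"fingers":0,"x":30,"y":11,"z":0,"rx":0,"ry":0,"rz":0}]'; python3 -m inch '[{"fingers":0,"x":0,"y":0,"z":30,"rx":0,"ry":0,"rz":0},{"fingers":0,"x":0,"y":0,"z":30,"rx":0,"ry":0,"rz":0},{"fingers":0,"x":0,"y":0,"z":0,"rx":0,"ry":0,"rz":0},{"fingers":0,"x":0,"y":0,"z":0,"rx":0,"ry":0,"rz":0}]'
python3 -c "
from h import *
go(646.8,129.9,47,12.4)
p,d=optics.snapshot('top'); cv2.imwrite('pics/t1.png',cv2.resize(p[150:270,230:410,::-1],(720,480)))"
```

```text
time: 8.0
tcp_pos: [647.0, 134.4, 147.4]
ee_rot: [-0.001, 0.625, 0.78, 0.001]
force: [-0.5, -0.2, -3.8]
grip_width: 32.1
grasp_force: 60.4
time: 8.4
tcp_pos: [646.8, 128.8, 87.3]
ee_rot: [-0.0, 0.627, 0.779, -0.001]
force: [0.7, -0.8, -3.3]
grip_width: 32.2
grasp_force: 60.6
t 8.4 tcp [646.8 128.8  87.3] yaw 12.4 grip 32.2 60.6 F [ 0.7 -0.8 -3.3] j [-0.47  0.74  0.31  1.87 -0.38  0.59  0.3 ]
shift first, tool [ 1.1  0.2 40.3]  then turn [-0.08  0.03 -0.02]
```

View pics/t1.png

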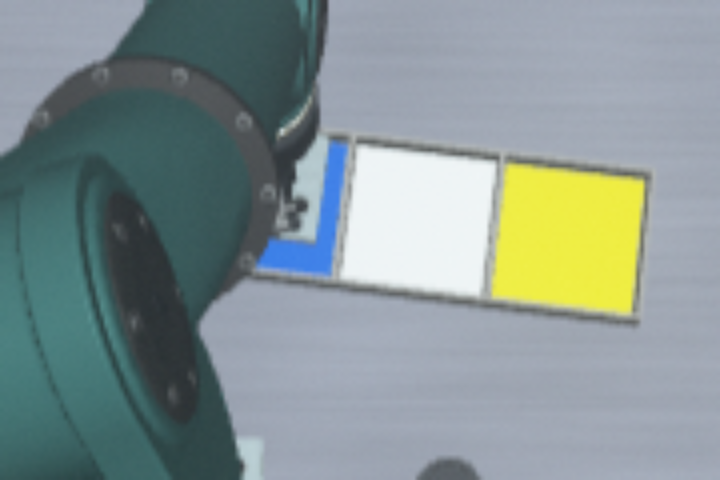

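The picture shows the flange corner at (318,240) parallel to the blue pocket walls. Lowering it.

```bash
python3 -m inch '[{"fingers":0,"x":1,"y":0,"z":15,"rx":0,"ry":0,"rz":0},{"fingers":0,"x":0,"y":0,"z":12,"rx":0,"ry":0,"rz":0},{"fingers":0,"x":0,"y":0,"z":8,"rx":0,"ry":0,"rz":0},{"fingers":0,"x":0,"y":0,"z":3,"rx":0,"ry":0,"rz":0},{"fingers":0,"x":0,"y":0,"z":0,"rx":0,"ry":0,"rz":0},{"fingers":0,"x":0,"y":0,"z":0,"rx":0,"ry":0,"rz":0}]'; python3 -m inch '[{"fingers":0,"x":0,"y":0,"z":1.5,"rx":0,"ry":0,"rz":0},{"fingers":0,"x":0,"y":0,"z":0,"rx":0,"ry":0,"rz":0},{"fingers":0,"x":0,"y":0,"z":0,"rx":0,"ry":0,"rz":0}]'
```

```text
time: 9.05
tcp_pos: [647.3, 130.3, 49.4]
ee_rot: [0.0, 0.626, 0.78, 0.0]
force: [-0.1, 0.4, -3.0]
grip_width: 32.5
grasp_force: 60.8
time: 9.35
tcp_pos: [647.2, 130.4, 48.1]
ee_rot: [0.0, 0.626, 0.78, 0.0]
force: [-0.1, -1.0, -3.4]
grip_width: 32.3
grasp_force: 60.8
```

```bash
python3 -m inch '[{"fingers":0,"x":0,"y":0,"z":1.5,"rx":0,"ry":0,"rz":0},{"fingers":0,"x":0,"y":0,"z":0,"rx":0,"ry":0,"rz":0},{"fingers":0,"x":0,"y":0,"z":0,"rx":0,"ry":0,"rz":0}]';  python3 -m inch '[{"fingers":0.55,"x":0,"y":0,"z":0,"rx":0,"ry":0,"rz":0},{"fingers":0.55,"x":0,"y":0,"z":0,"rx":0,"ry":0,"rz":0},{"fingers":0.55,"x":0,"y":0,"z":0,"rx":0,"ry":0,"rz":0},{"fingers":0.55,"x":0,"y":0,"z":0,"rx":0,"ry":0,"rz":0},{"fingers":0.55,"x":0,"y":0,"z":-10,"rx":0,"ry":0,"rz":0},{"fingers":0.55,"x":0,"y":0,"z":-30,"rx":0,"ry":0,"rz":0},{"fingers":0.55,"x":0,"y":0,"z":-50,"rx":0,"ry":0,"rz":0},{"fingers":1,"x":0,"y":0,"z":-30,"rx":0,"ry":0,"rz":0},{"fingers":1,"x":0,"y":0,"z":0,"rx":0,"ry":0,"rz":0}]'
python3 -c "
from h import *
go(413,-178,150,-23)"
```

```text
time: 9.65
tcp_pos: [647.4, 130.4, 46.9]
ee_rot: [0.0, 0.626, 0.78, 0.0]
force: [-1.1, -0.3, 2.6]
grip_width: 32.3
grasp_force: 61.3
time: 10.55
tcp_pos: [650.8, 130.4, 172.3]
ee_rot: [0.003, 0.626, 0.78, 0.004]
force: [0.4, -0.7, 0.6]
grip_width: 74.1
grasp_force: 0.0
t 10.55 tcp [650.8 130.4 172.3] yaw 12.5 grip 74.1 0.0 F [ 0.4 -0.7  0.6] j [-0.52  0.64  0.38  1.83 -0.34  0.72  0.26]
shift first, tool [-249.8 -299.    19.1]  then turn [ 0.6  -0.18 35.47]
```

```bash
python3 -m inch '[{"fingers":1,"x":-20,"y":-24,"z":0,"rx":0,"ry":0,"rz":0},{"fingers":1,"x":-28,"y":-33.5,"z":0,"rx":0,"ry":0,"rz":0},{"fingers":1,"x":-28,"y":-33.5,"z":0,"rx":0,"ry":0,"rz":0},{"fingers":1,"x":-28,"y":-33.5,"z":0,"rx":0,"ry":0,"rz":0},{"fingers":1,"x":-28,"y":-33.5,"z":0,"rx":0,"ry":0,"rz":0},{"fingers":1,"x":-28,"y":-33.5,"z":0,"rx":0,"ry":0,"rz":0},{"fingers":1,"x":-28,"y":-33.5,"z":0,"rx":0,"ry":0,"rz":0},{"fingers":1,"x":-28,"y":-33.5,"z":0,"rx":0,"ry":0,"rz":0},{"fingers":1,"x":-20,"y":-24,"z":0,"rx":0,"ry":0,"rz":0},{"fingers":1,"x":-13.5,"y":-16.5,"z":20,"rx":0,"ry":0,"rz":0},{"fingers":1,"x":0,"y":0,"z":20,"rx":0,"ry":0,"rz":0},{"fingers":1,"x":0,"y":0,"z":0,"rx":0,"ry":0,"rz":0}]'
python3 -c "
from h import *
go(413,-178,37,12)
p,d=optics.snapshot('top'); cv2.imwrite('pics/t2.png',p[100:340,220:540,::-1])"
```

```text
time: 11.75
tcp_pos: [407.1, -178.1, 124.9]
ee_rot: [-0.002, 0.627, 0.779, -0.001]
force: [-0.3, 0.8, 0.2]
grip_width: 85.4
grasp_force: 0.0
t 11.75 tcp [ 407.1 -178.1  124.9] yaw 12.4 grip 85.4 0.0 F [-0.3  0.8  0.2] j [ 0.12  0.5   0.25  2.33 -0.36  0.35  0.9 ]
shift first, tool [-1.4  6.1 87.8]  then turn [-0.22 -0.14  0.36]
```

View pics/t2.png

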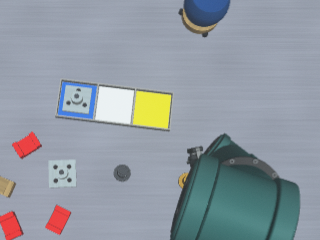

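The flange sits squarely in the blue pocket at (77,98). Descending on the jack.

```bash
python3 -m inch '[{"fingers":1,"x":-1.5,"y":6,"z":0,"rx":0,"ry":0,"rz":0},{"fingers":1,"x":0,"y":0,"z":30,"rx":0,"ry":0,"rz":0},{"fingers":1,"x":0,"y":0,"z":30,"rx":0,"ry":0,"rz":0},{"fingers":1,"x":0,"y":0,"z":15,"rx":0,"ry":0,"rz":0},{"fingers":1,"x":0,"y":0,"z":0,"rx":0,"ry":0,"rz":0}]'
python3 -c "
from h import *
go(413,-178,37,12)"
```

```text
time: 12.3
tcp_pos: [416.1, -177.4, 50.4]
ee_rot: [-0.001, 0.625, 0.78, 0.0]
force: [-0.5, 0.4, 0.9]
grip_width: 85.6
grasp_force: 0.0
t 12.3 tcp [ 416.1 -177.4   50.4] yaw 12.6 grip 85.6 0.0 F [-0.5  0.4  0.9] j [ 0.22  0.65  0.12  2.34 -0.43  0.17  0.95]
shift first, tool [ 0.  -3.2 13.4]  then turn [-0.04 -0.06  0.58]
```

```bash
python3 -m inch '[{"fingers":1,"x":0,"y":-3,"z":8,"rx":0,"ry":0,"rz":0},{"fingers":1,"x":0,"y":0,"z":5,"rx":0,"ry":0,"rz":0},{"fingers":0.3,"x":0,"y":0,"z":0,"rx":0,"ry":0,"rz":0},{"fingers":0,"x":0,"y":0,"z":0,"rx":0,"ry":0,"rz":0},{"fingers":0,"x":0,"y":0,"z":0,"rx":0,"ry":0,"rz":0},{"fingers":0,"x":0,"y":0,"z":0,"rx":0,"ry":0,"rz":0},{"fingers":0,"x":0,"y":0,"z":0,"rx":0,"ry":0,"rz":0},{"fingers":0,"x":0,"y":0,"z":0,"rx":0,"ry":0,"rz":0},{"fingers":0,"x":0,"y":0,"z":0,"rx":0,"ry":0,"rz":0}]'
python3 -c "
from h import *
go(620.3,-84.6,140,12)"
```

```text
time: 13.2
tcp_pos: [413.3, -178.8, 39.1]
ee_rot: [0.001, 0.626, 0.78, 0.001]
force: [0.6, 0.3, 7.3]
grip_width: 28.1
grasp_force: 66.0
t 13.2 tcp [ 413.3 -178.8   39.1] yaw 12.5 grip 28.1 66.0 F [0.6 0.3 7.3] j [ 0.24  0.67  0.09  2.34 -0.44  0.13  0.96]
shift first, tool [  46.9  222.7 -100.5]  then turn [0.12 0.05 0.53]
```

```bash
python3 -m inch '[{"fingers":0,"x":0,"y":0,"z":-15,"rx":0,"ry":0,"rz":0},{"fingers":0,"x":0,"y":0,"z":-30,"rx":0,"ry":0,"rz":0},{"fingers":0,"x":3,"y":20,"z":-30,"rx":0,"ry":0,"rz":0},{"fingers":0,"x":5,"y":30,"z":0,"rx":0,"ry":0,"rz":0},{"fingers":0,"x":8,"y":35,"z":0,"rx":0,"ry":0,"rz":0},{"fingers":0,"x":8,"y":35,"z":0,"rx":0,"ry":0,"rz":0},{"fingers":0,"x":8,"y":35,"z":0,"rx":0,"ry":0,"rz":0},{"fingers":0,"x":8,"y":35,"z":0,"rx":0,"ry":0,"rz":0},{"fingers":0,"x":7,"y":33,"z":0,"rx":0,"ry":0,"rz":0},{"fingers":0,"x":0,"y":0,"z":0,"rx":0,"ry":0,"rz":0},{"fingers":0,"x":0,"y":0,"z":0,"rx":0,"ry":0,"rz":0}]'
python3 -c "
from h import *
go(620.3,-84.6,47,12)"
```

```text
time: 14.3
tcp_pos: [619.5, -83.3, 112.4]
ee_rot: [-0.001, 0.625, 0.781, -0.0]
force: [-0.2, -0.5, -4.2]
grip_width: 28.0
grasp_force: 66.9
t 14.3 tcp [619.5 -83.3 112.4] yaw 12.6 grip 28.0 66.9 F [-0.2 -0.5 -4.2] j [-0.17  0.68  0.34  1.94 -0.39  0.58  0.65]
shift first, tool [-1.5  0.6 65.4]  then turn [-0.11 -0.05  0.63]
```

```bash
python3 -m inch '[{"fingers":0,"x":-1.5,"y":0,"z":25,"rx":0,"ry":0,"rz":0},{"fingers":0,"x":0,"y":0,"z":20,"rx":0,"ry":0,"rz":0},{"fingers":0,"x":0,"y":0,"z":12,"rx":0,"ry":0,"rz":0},{"fingers":0,"x":0,"y":0,"z":4,"rx":0,"ry":0,"rz":0},{"fingers":0,"x":0,"y":0,"z":0,"rx":0,"ry":0,"rz":0},{"fingers":0,"x":0,"y":0,"z":1.5,"rx":0,"ry":0,"rz":0},{"fingers":0,"x":0,"y":0,"z":0,"rx":0,"ry":0,"rz":0},{"fingers":0,"x":0,"y":0,"z":1.5,"rx":0,"ry":0,"rz":0},{"fingers":0,"x":0,"y":0,"z":0,"rx":0,"ry":0,"rz":0},{"fingers":0,"x":0,"y":0,"z":0,"rx":0,"ry":0,"rz":0}]'
```

```text
time: 15.3
tcp_pos: [620.4, -86.0, 49.5]
ee_rot: [0.0, 0.626, 0.78, 0.0]
force: [0.5, 0.2, -3.5]
grip_width: 28.3
grasp_force: 66.9
```

```bash
python3 -m inch '[{"fingers":0,"x":0,"y":0,"z":1.5,"rx":0,"ry":0,"rz":0},{"fingers":0,"x":0,"y":0,"z":1.5,"rx":0,"ry":0,"rz":0},{"fingers":0,"x":0,"y":0,"z":0,"rx":0,"ry":0,"rz":0},{"fingers":0,"x":0,"y":0,"z":0,"rx":0,"ry":0,"rz":0}]'; python3 -m inch '[{"fingers":0.52,"x":0,"y":0,"z":0,"rx":0,"ry":0,"rz":0},{"fingers":0.52,"x":0,"y":0,"z":0,"rx":0,"ry":0,"rz":0},{"fingers":0.52,"x":0,"y":0,"z":0,"rx":0,"ry":0,"rz":0},{"fingers":0.52,"x":0,"y":0,"z":0,"rx":0,"ry":0,"rz":0},{"fingers":0.52,"x":0,"y":0,"z":-10,"rx":0,"ry":0,"rz":0},{"fingers":0.52,"x":0,"y":0,"z":-30,"rx":0,"ry":0,"rz":0},{"fingers":0.52,"x":0,"y":0,"z":-50,"rx":0,"ry":0,"rz":0},{"fingers":1,"x":0,"y":0,"z":-20,"rx":0,"ry":0,"rz":0},{"fingers":1,"x":0,"y":0,"z":0,"rx":0,"ry":0,"rz":-8.5},{"fingers":1,"x":0,"y":0,"z":0,"rx":0,"ry":0,"rz":-8.5},{"fingers":1,"x":0,"y":0,"z":0,"rx":0,"ry":0,"rz":-8.5},{"fingers":1,"x":0,"y":0,"z":0,"rx":0,"ry":0,"rz":-8.5}]'
python3 -c "
from h import *
go(414,-310,140,47.2)"
```

```text
time: 15.7
tcp_pos: [620.4, -86.1, 47.2]
ee_rot: [0.0, 0.626, 0.78, 0.0]
force: [-2.0, 0.2, 5.3]
grip_width: 28.3
grasp_force: 68.4
time: 16.9
tcp_pos: [620.3, -86.2, 157.2]
ee_rot: [0.0, 0.368, 0.93, -0.0]
force: [-0.7, -0.4, -0.4]
grip_width: 85.1
grasp_force: 0.0
t 16.9 tcp [620.3 -86.2 157.2] yaw 46.8 grip 85.1 0.0 F [-0.7 -0.4 -0.4] j [-0.08  0.6   0.22  1.92 -0.2   0.64  1.07]
shift first, tool [  -2.6 -304.3   17.1]  then turn [ 0.02  0.05 -0.37]
```

```bash
python3 -m inch '[{"fingers":1,"x":0,"y":-20,"z":0,"rx":0,"ry":0,"rz":0},{"fingers":1,"x":-0.5,"y":-38,"z":0,"rx":0,"ry":0,"rz":0},{"fingers":1,"x":-0.5,"y":-38,"z":0,"rx":0,"ry":0,"rz":0},{"fingers":1,"x":-0.5,"y":-38,"z":0,"rx":0,"ry":0,"rz":0},{"fingers":1,"x":-0.5,"y":-38,"z":0,"rx":0,"ry":0,"rz":0},{"fingers":1,"x":-0.5,"y":-38,"z":0,"rx":0,"ry":0,"rz":0},{"fingers":1,"x":0,"y":-38,"z":0,"rx":0,"ry":0,"rz":0},{"fingers":1,"x":0,"y":-36,"z":0,"rx":0,"ry":0,"rz":0},{"fingers":1,"x":0,"y":-20,"z":20,"rx":0,"ry":0,"rz":0},{"fingers":1,"x":0,"y":0,"z":40,"rx":0,"ry":0,"rz":0},{"fingers":1,"x":0,"y":0,"z":0,"rx":0,"ry":0,"rz":0},{"fingers":1,"x":0,"y":0,"z":0,"rx":0,"ry":0,"rz":0}]'
python3 -c "
from h import *
go(414,-310,31,47.2)
p,d=optics.snapshot('scene'); cv2.imwrite('pics/t3.png',p[200:440,60:460,::-1])"
```

```text
time: 18.1
tcp_pos: [411.5, -308.3, 96.4]
ee_rot: [-0.001, 0.372, 0.928, 0.0]
force: [-0.0, -0.1, 0.2]
grip_width: 85.2
grasp_force: 0.0
t 18.1 tcp [ 411.5 -308.3   96.4] yaw 46.3 grip 85.2 0.0 F [-0.  -0.1  0.2] j [ 0.46  0.59  0.13  2.19 -0.2   0.37  1.57]
shift first, tool [-3.2  0.6 65.4]  then turn [-0.05 -0.12 -0.86]
```

View pics/t3.png

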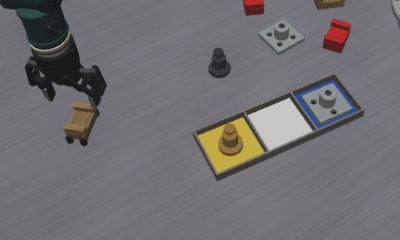

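The flange (325,100) and the jack (231,142) are in place, and the gripper is above the rest (80,122).

```bash
python3 -m inch '[{"fingers":1,"x":-3,"y":0.5,"z":20,"rx":0,"ry":0,"rz":-0.9},{"fingers":1,"x":0,"y":0,"z":25,"rx":0,"ry":0,"rz":0},{"fingers":1,"x":0,"y":0,"z":14,"rx":0,"ry":0,"rz":0},{"fingers":1,"x":0,"y":0,"z":6,"rx":0,"ry":0,"rz":0},{"fingers":0.4,"x":0,"y":0,"z":0,"rx":0,"ry":0,"rz":0},{"fingers":0,"x":0,"y":0,"z":0,"rx":0,"ry":0,"rz":0},{"fingers":0,"x":0,"y":0,"z":0,"rx":0,"ry":0,"rz":0},{"fingers":0,"x":0,"y":0,"z":0,"rx":0,"ry":0,"rz":0},{"fingers":0,"x":0,"y":0,"z":0,"rx":0,"ry":0,"rz":0},{"fingers":0,"x":0,"y":0,"z":0,"rx":0,"ry":0,"rz":0}]'
python3 -c "
from h import *
go(632.3,22.8,120,83)"
```

```text
time: 19.15
tcp_pos: [415.7, -310.4, 32.5]
ee_rot: [0.001, 0.363, 0.932, -0.0]
force: [-0.0, 0.8, 5.2]
grip_width: 43.0
grasp_force: 61.1
t 19.15 tcp [ 415.7 -310.4   32.5] yaw 47.4 grip 43.0 61.1 F [-0.   0.8  5.2] j [ 0.5   0.71  0.08  2.2  -0.22  0.24  1.6 ]
shift first, tool [ 66.2 391.8 -87.5]  then turn [-1.000e-02  1.000e-01 -3.563e+01]
```

```bash
python3 -m inch '[{"fingers":0,"x":0,"y":0,"z":-15,"rx":0,"ry":0,"rz":0},{"fingers":0,"x":0,"y":0,"z":-35,"rx":0,"ry":0,"rz":0},{"fingers":0,"x":0,"y":0,"z":-40,"rx":0,"ry":0,"rz":0},{"fingers":0,"x":5,"y":25,"z":-15,"rx":0,"ry":0,"rz":0},{"fingers":0,"x":7,"y":42,"z":0,"rx":0,"ry":0,"rz":0},{"fingers":0,"x":7,"y":42,"z":0,"rx":0,"ry":0,"rz":0},{"fingers":0,"x":7,"y":42,"z":0,"rx":0,"ry":0,"rz":0},{"fingers":0,"x":8,"y":48,"z":0,"rx":0,"ry":0,"rz":0},{"fingers":0,"x":8,"y":48,"z":0,"rx":0,"ry":0,"rz":0},{"fingers":0,"x":8,"y":48,"z":0,"rx":0,"ry":0,"rz":0},{"fingers":0,"x":8,"y":48,"z":0,"rx":0,"ry":0,"rz":0},{"fingers":0,"x":7,"y":40,"z":0,"rx":0,"ry":0,"rz":0}]' && python3 -m inch '[{"fingers":0,"x":0,"y":8,"z":0,"rx":0,"ry":0,"rz":-7},{"fingers":0,"x":0,"y":0,"z":0,"rx":0,"ry":0,"rz":-7},{"fingers":0,"x":0,"y":0,"z":0,"rx":0,"ry":0,"rz":-7},{"fingers":0,"x":0,"y":0,"z":0,"rx":0,"ry":0,"rz":-7},{"fingers":0,"x":0,"y":0,"z":0,"rx":0,"ry":0,"rz":-7},{"fingers":0,"x":0,"y":0,"z":0,"rx":0,"ry":0,"rz":0},{"fingers":0,"x":0,"y":0,"z":0,"rx":0,"ry":0,"rz":0}]'
python3 -c "
from h import *
go(632.3,22.8,40.5,83)"
```

```text
time: 20.35
tcp_pos: [627.9, 19.3, 136.7]
ee_rot: [0.0, 0.362, 0.932, 0.001]
force: [0.6, -0.3, -0.6]
grip_width: 42.8
grasp_force: 61.4
time: 21.05
tcp_pos: [631.9, 21.6, 136.5]
ee_rot: [-0.0, 0.068, 0.998, 0.0]
force: [0.1, -0.4, -1.5]
grip_width: 42.8
grasp_force: 61.4
t 21.05 tcp [631.9  21.6 136.5] yaw 82.2 grip 42.8 61.4 F [ 0.1 -0.4 -1.5] j [-0.16  0.63  0.07  1.91 -0.07  0.61  1.4 ]
shift first, tool [-0.3  1.2 96. ]  then turn [ 0.01 -0.   -0.77]
```

```bash
python3 -m inch '[{"fingers":0,"x":0,"y":1,"z":25,"rx":0,"ry":0,"rz":-0.8},{"fingers":0,"x":0,"y":0,"z":30,"rx":0,"ry":0,"rz":0},{"fingers":0,"x":0,"y":0,"z":20,"rx":0,"ry":0,"rz":0},{"fingers":0,"x":0,"y":0,"z":12,"rx":0,"ry":0,"rz":0},{"fingers":0,"x":0,"y":0,"z":4,"rx":0,"ry":0,"rz":0},{"fingers":0,"x":0,"y":0,"z":1.5,"rx":0,"ry":0,"rz":0},{"fingers":0,"x":0,"y":0,"z":1.5,"rx":0,"ry":0,"rz":0},{"fingers":0,"x":0,"y":0,"z":0,"rx":0,"ry":0,"rz":0},{"fingers":0,"x":0,"y":0,"z":0,"rx":0,"ry":0,"rz":0}]'; python3 -m inch '[{"fingers":0,"x":0,"y":0,"z":1.5,"rx":0,"ry":0,"rz":0},{"fingers":0,"x":0,"y":0,"z":0,"rx":0,"ry":0,"rz":0},{"fingers":0,"x":0,"y":0,"z":0,"rx":0,"ry":0,"rz":0}]'
```

```text
time: 21.95
tcp_pos: [632.8, 22.8, 43.1]
ee_rot: [0.001, 0.059, 0.998, 0.0]
force: [0.2, 0.1, -1.4]
grip_width: 43.0
grasp_force: 61.4
time: 22.25
tcp_pos: [632.3, 22.8, 40.9]
ee_rot: [0.0, 0.059, 0.998, 0.0]
force: [-0.2, 1.2, -0.5]
grip_width: 42.7
grasp_force: 61.4
```

```bash
python3 -m inch '[{"fingers":0,"x":0,"y":0,"z":1,"rx":0,"ry":0,"rz":0},{"fingers":0,"x":0,"y":0,"z":0,"rx":0,"ry":0,"rz":0},{"fingers":0,"x":0,"y":0,"z":0,"rx":0,"ry":0,"rz":0}]'; python3 -m inch '[{"fingers":0.66,"x":0,"y":0,"z":0,"rx":0,"ry":0,"rz":0},{"fingers":0.66,"x":0,"y":0,"z":0,"rx":0,"ry":0,"rz":0},{"fingers":0.66,"x":0,"y":0,"z":0,"rx":0,"ry":0,"rz":0},{"fingers":0.66,"x":0,"y":0,"z":0,"rx":0,"ry":0,"rz":0},{"fingers":0.66,"x":0,"y":0,"z":-10,"rx":0,"ry":0,"rz":0},{"fingers":0.66,"x":0,"y":0,"z":-30,"rx":0,"ry":0,"rz":0},{"fingers":0.66,"x":0,"y":0,"z":-50,"rx":0,"ry":0,"rz":0},{"fingers":0.66,"x":0,"y":0,"z":-50,"rx":0,"ry":0,"rz":0},{"fingers":1,"x":0,"y":0,"z":-50,"rx":0,"ry":0,"rz":0},{"fingers":1,"x":50,"y":0,"z":0,"rx":0,"ry":0,"rz":0},{"fingers":1,"x":0,"y":0,"z":0,"rx":0,"ry":0,"rz":0},{"fingers":1,"x":0,"y":0,"z":0,"rx":0,"ry":0,"rz":0}]'
python3 -c "
from h import *
p,d=optics.snapshot('scene'); q,d=optics.snapshot('top'); cv2.imwrite('pics/t4.png',np.hstack([p[200:440,60:460,::-1],q[100:340,150:540,::-1]]))"
```

```text
time: 22.55
tcp_pos: [632.4, 22.8, 40.6]
ee_rot: [0.0, 0.059, 0.998, 0.0]
force: [-1.8, 0.4, 5.7]
grip_width: 42.7
grasp_force: 62.1
time: 23.75
tcp_pos: [580.4, 28.7, 230.3]
ee_rot: [-0.001, 0.059, 0.998, 0.0]
force: [1.2, -0.0, -0.7]
grip_width: 85.3
grasp_force: 0.0
```

View pics/t4.png

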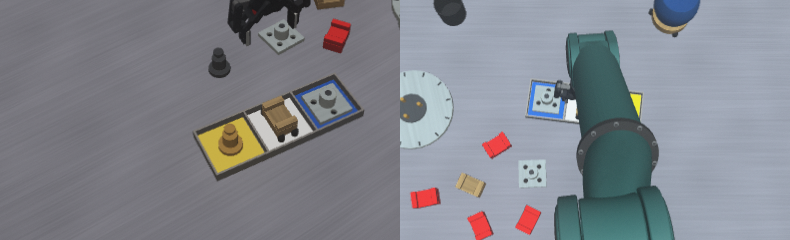

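The scene view shows the jack (231,140), rest (280,118) and flange (328,102) upright in the yellow, white and blue pockets. The look-alikes haven't moved and the gripper is clear.

```bash
python3 -c "
from cell import ticket
print(ticket.finish_job())"
```

```text
the job is handed in; nothing more can be done
None
```

The caddy is packed and the job was handed in at about 24 s of the 83 s allowed: the three-hole flange is on blue, the brass jack on yellow and the footed rest on white, all upright, with the look-alikes left where they were; no verdict was returned.

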